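# Press a dowelled joint home with a trigger bar clamp, then release it

### The job

The dowelled frame joint lying between the jaws of the trigger bar clamp still stands open. Squeeze the clamp's trigger stroke by stroke to walk the jaw onto the wood and press the joint fully home and snug (some 30 to 45 N of jaw force, never over 50 N, which would crush the wood), then press the release tab and keep it down until the jaw has run fully back, leaving the closed joint lying free where it is. Do not handle the wood itself, and leave the sanding block and the tape measure alone.

Things in the scene. Friction and masses are not known exactly. Their poses are not given: they have to be found in the camera images.
- press: Clamp station: plywood board 270 x 370 x 12 mm on the bench, a one-hand ratchet bar clamp (black nylon, steel bar) fixed flat on it. Origin under the board's centre, on the bench; x across the board, y along the bar from grip to far jaw, z up. Bar at x -40 mm, 38 mm above the bench; gear case 66 x 84 mm at y -128 mm, its strap 64 mm high; jaws reach to +x, grip and trigger to -x (robot).
- handle_back (a point): Point on the flat back of the fixed grip (the side away from the jaws), level with the trigger's finger rest, 38 mm above the bench. The grip is a bar 104 mm long in x, 20 mm thick, 20 to 54 mm above the bench. An 85 mm gripper opened wide fits round grip and trigger from above, closing along the press's y, with its middle 18 to 19 mm from this point towards the jaws.
- trigger_face (a point): Point on the front (towards the far jaw) of the trigger's round finger rest, 17 mm thick, 24 to 52 mm above the bench. 57 mm from handle_back along y at rest, 38.5 mm squeezed to the stop; the grip does not move, so evenly closing fingers must have their middle about 19 mm from handle_back, or the trigger be pulled alone towards the grip.
- trigger (a joint): Trigger angle: 0 at rest, 0.205 rad at its stop; sprung back (4 to 6 N at the finger rest), pivot 90 mm from the finger rest. A full stroke walks the bar in by one or two 3 mm teeth; let it come right back to rest after each. About 25 N of pull moves the tight dowels (with less it may stall early); 30 to 34 N presses the closed joint with 30 to 45 N; a harder full stroke can crush it.
- tab_top (a point): Centre of the top of the release tab, a ribbed black pad 22 x 22 mm that stands up on the gear case beside the fixed jaw, about 76 mm above the bench, 18 mm above the case. Press it straight down from above with the fingers shut.
- tab (a joint): Release tab travel in m: 0 up, 0.0055 pressed right down; sprung up (4 to 6 N), stiffer while the clamp holds a load (up to 15 N). From about 0.003 m the bar is free, and its return spring runs the jaw fully back in one to two seconds, only while the tab is held down. It bobs up to 2 mm as teeth pass and may rest up to 2 mm down on a tooth.
- bar (a joint): Position of the bar with the far jaw: 0 fully open (the jaws 168 mm apart), growing as it is walked in; at about 0.05 m the jaws stand 118 mm apart, the length of the closed joint.
- pad_face (a point): Middle of the rubber face of the far (moving) jaw, 23 mm above the bench; it meets the free end of the rail. It moves with the bar towards the grip.
- pad (a joint): How far the rubber pad of the far jaw is pressed in: 0 free, 0.001 m for each 14 N of jaw force, 0.006 m at most. The wood is crushed when the jaw presses with more than 50 N (over 0.0036 m); a snug joint is pressed with 28 to 45 N.
- stile: The dowelled frame joint, a T of pale wood lying flat and loose on the board between the jaws. The stile, its cross piece, is 100 mm (x) x 32 mm (y) x 22 mm high and lies 2 to 6 mm from the fixed jaw; the rail, 38 mm wide, 86 mm long, runs from its middle towards the far jaw on two 8 mm dowels. Origin: centre of the stile's underside; y along the rail.
- rail (a joint): The open gap of the joint between stile and rail in m: 0 fully home, 0.006 to 0.012 at the start. The dowels are tight: about 20 N moves the rail in, and it stays where it is left.
- sanding_block: Sanding block, a pale rounded block with a grey abrasive sole, 64 x 112 x 28 mm, lying loose on the board in front of the bar; origin at the centre of its underside. To be left alone.
- tape_measure: Tape measure, yellow and black case 32 x 71 x 63 mm, standing on the bench to the right of the board; origin at the centre of its underside. To be left alone.

How it is judged (in metres and radians):
On the way, in this order (a step that is already met when the one before it is completed fails the run):
1. the joint is pressed home (gap under 1 mm) and snug, the jaw bearing on it with over 25 N while the trigger is squeezed (value of joint rail below 0.001 m and contact force between bar and stile above 25 N and value of joint trigger above 0.04 rad), for 0.2 s.
2. the release tab is pressed and the jaw has run back to within 8 mm of fully open (value of joint bar below 0.008 m and value of joint rail below 0.0015 m), for 0.2 s.
At the end, for the whole second after the job is handed in: the joint's gap is under 1.5 mm, the bar is within 8 mm of fully open, the trigger is back at rest (under 0.03 rad) and the tab up (under 3 mm down), and the joint lies flat and still on the board, within 25 mm of where it lay (all of step 2 and value of joint trigger below 0.03 rad and value of joint tab below 0.003 m and distance of stile from where it was at the start of the episode below 0.025 m and angle between stile's own z axis and vertical below 0.05 rad and linear speed of stile below 0.01 m/s); the robot touches nothing.
It fails at once if the jaw crushes the wood: it presses on the joint with more than 50 N (contact force between bar and stile above 50 N).
It fails at once if the robot handles the wood itself (over 3 N) (contact force between any of the fingers, the arm and stile above 3 N).
It fails at once if the sanding block is moved by over 25 mm (distance of sanding_block from where it was at the start of the episode above 0.025 m).
It fails at once if the tape measure is moved by over 25 mm (distance of tape_measure from where it was at the start of the episode above 0.025 m).
It also fails if it takes over 59 s, if anything falls off the work surface, if the arm or the gripper's body presses on something with over 40 N, if the wrist force passes 120 N, or if a joint passes its speed limit or range.

### The arm

A 6-joint arm with a two-finger parallel gripper is mounted at the origin on a cart in front of the work surface, level with it; the furniture and walls round the work are solid. World frame = base frame: x ahead of the robot, y to its left, z up, the work surface at z = 0. Lengths are in mm, angles in rad, forces in N, time in s.
With the tool pointing down it reaches from about 300 to 775 mm from the base axis. Payload 14.6 kg.
Tool frame: the origin (TCP) lies between the finger pads; the fingertips stand manip.tip_reach ahead of it and the grasp point (between the pads) lies 5 mm behind it (manip.tip_reach is the distance from the TCP to the fingertips, in mm); z points along the fingers, y is the line along which they close (so a half turn about z gives the same grasp; the last joint's range is limited). The gripper opens to 94 mm and grips with 3 to 60 N. Pads are 16 mm wide; open, the fingers measure 119 mm over their backs; the gripper's body (75 mm by 177 mm) begins 78 mm behind the grasp point.
Start: joints at [-1.214, 0.3, 1.521, -0, 1.321, -0.067], TCP at [226.167, -501.336, 219.446] pointing down, gripper open.
Joint ranges: [-3.03, 3.03], [-0.79, 2.21], [0.23, 2.52], [-1.04, 4.18], [0, 3.07], [-2.55, 2.55]. Speed limits (rad/s): [2.22, 2.22, 2.57, 3.14, 3.14, 3.14].

### API

Orientations are given as [roll, pitch, yaw] about the fixed x, y, z axes, in that order (R = Rz(yaw) Ry(pitch) Rx(roll)).
In Python, from cell import manip gives the robot as it stands. The module is installed in compiled form; this text tells all that it offers.
- The arm moves only by the shell command python3 -m creep 'ROWS' [FORCE]. ROWS is JSON, a list of rows, each a list of 3 entries, a list of its own where there are three numbers: the opening, from -1 (shut) to 1 (fully open), then the shift along the tool's x, y, z in cm, then the turn about the tool's z in units of 5 degrees (1.0 is 5 degrees). In form: [[grip, [tx, ty, tz], roll], ...]. A call has 1 to 12 rows; each row is the pose to reach, as a shift and turn from the pose commanded when the call began, along the tool's axes at that moment; what a row does not reach only later rows make up. A row lasts 1/10 s, in which the tool goes at most 50 mm and 8.59 degrees, less where a joint would pass 70% of its speed; a pose out of reach is approached as far as the arm can. A call with a gripper value outside its range is refused whole. The fingers move at their own pace and stop on an object; FORCE is the grip in N (left out, the last holds). Time passes only in rows, so rows that repeat a pose let the fingers close. It gives the time, the measured TCP pose, the force, the opening and the grip force at its end, in the units of the state.
- manip.read_state(): the state, without advancing time (a new reading comes with each control period).
- manip.camera(name): name is "scene" or "top" or "wrist"; returns the picture (480x640x3 uint8, red, green, blue); there is no depth.
- manip.camera_params(name): a dict with "fovy" (degrees; the focal length in pixels is half the picture's height over the tangent of half this angle, whatever the lens; pixels are square), "cx", "cy" (the principal point, pixels), "origin" and "attitude" of the camera in the world. Camera axes: x right, y down, z forward; pixel columns grow to the right and rows downward; lengths in mm; the calibration is good to about 2 mm. The wrist camera is an equidistant fisheye: a pixel r from the principal point sees the ray r / f radians off the axis. A picture is of the moment at which its call begins: read the wrist's pose just before it. camera_params takes no time and is no camera call; for the wrist camera it gives the pose at the moment of the call.
- manip.sign_off(): hands the job in; it is judged then, once.
The state is a dict: "clock": time; "joints": joint angles; "qd": joint speeds; "effort": joint torques, N m; "eef_pos": TCP position; "eef_rot": TCP orientation; "wrist_force": force on the tool from outside, world axes, zero at the start; "moment": the same for the moment, N m; "finger_gap": finger opening in mm; "finger_force": force on a finger pad.
Only numpy, scipy, OpenCV 4.12 (cv2) and the standard library are available. Lean on these libraries where they do the work, as an engineer would, in place of code of your own. Each camera call takes 0.05 s, during which the arm holds its last target. There are 200 camera calls.

## Working session

There is one attempt and no reset: what is moved stays moved. The work goes in short steps, Python scripts to look and compute and a shell command to move; the robot and the scene stay as the last step left them, time stands still between calls to the robot, and variables do not carry over. Pictures are saved under pics/ and viewed, at most 10 in all, crops included, and the job is handed in when it is done.

```bash
mkdir -p pics
cat > h.py <<'E'
import numpy as np, cv2
from cell import manip
from scipy.spatial.transform import Rotation as R
def snap(n,f):
    p=manip.camera_params(n); im=manip.camera(n); cv2.imwrite('pics/'+f,im[:,:,::-1]); return im,p
def att(p):
    a=np.array(p['attitude'],float)
    return a if a.shape==(3,3) else R.from_euler('xyz',a).as_matrix()
def ray(p,u,v,fish=False):
    f=240/np.tan(np.radians(p['fovy'])/2); d=np.array([u-p['cx'],v-p['cy']])/f
    if fish:
        r=np.hypot(*d); d3=np.array([*(d/max(r,1e-9)*np.sin(r)),np.cos(r)])
    else: d3=np.array([*d,1.])
    return np.array(p['origin'],float),att(p)@d3
def onz(p,u,v,z,fish=False):
    o,d=ray(p,u,v,fish); return o+d*(z-o[2])/d[2]
def tri(r1,r2):
    (o1,d1),(o2,d2)=r1,r2; d1=d1/np.linalg.norm(d1);d2=d2/np.linalg.norm(d2)
    s=np.linalg.lstsq(np.c_[d1,-d2],o2-o1,rcond=None)[0]
    a,b=o1+s[0]*d1,o2+s[1]*d2; return (a+b)/2,np.linalg.norm(a-b)
E
python3 - <<'E'
from h import *
for n in('scene','top'):
    im,p=snap(n,n+'1.png'); print(n,p)
s=manip.read_state(); print(s, manip.tip_reach)
E
```

```text
scene {'fovy': 51.50065771383552, 'cx': 317.1869370624145, 'cy': 240.8866811430306, 'origin': array([ -1.43440757, 992.20182903, 815.35622114]), 'attitude': array([-2.23426245, -0.01235356, -2.61409927])}
top {'fovy': 45.59652684071201, 'cx': 331.70762604594836, 'cy': 240.23280185921155, 'origin': array([ 357.97134505,  153.02454467, 1470.43768945]), 'attitude': array([-3.04793419e+00, -1.46661394e-03, -1.54684003e+00])}
{'clock': 0.1, 'joints': array([-1.21359694e+00,  3.00399564e-01,  1.52148845e+00,  1.54090700e-06,
        1.32072716e+00, -6.65994937e-02]), 'qd': array([-0.00118343, -0.00090633, -0.00197998, -0.00145821,  0.00034343,
       -0.00131405]), 'effort': array([-1.09385746e-03, -5.32650983e+01, -3.53287089e+01,  7.08416943e-02,
        2.34944432e-02, -6.03527656e-05]), 'eef_pos': array([ 226.09662957, -501.14137058,  218.96475547]), 'eef_rot': array([-3.14057250e+00, -6.95379073e-05,  4.23798463e-01]), 'wrist_force': array([-0.17029719,  0.47725452, -0.76766813]), 'moment': array([ 0.00133271, -0.00161649,  0.00046679]), 'finger_force': 0.0, 'finger_gap': 94.35747578363681} 14.0
```

View pics/scene1.png

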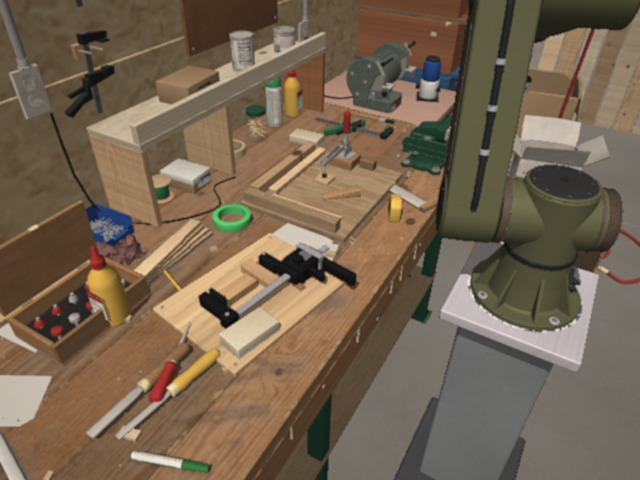

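View pics/top1.png

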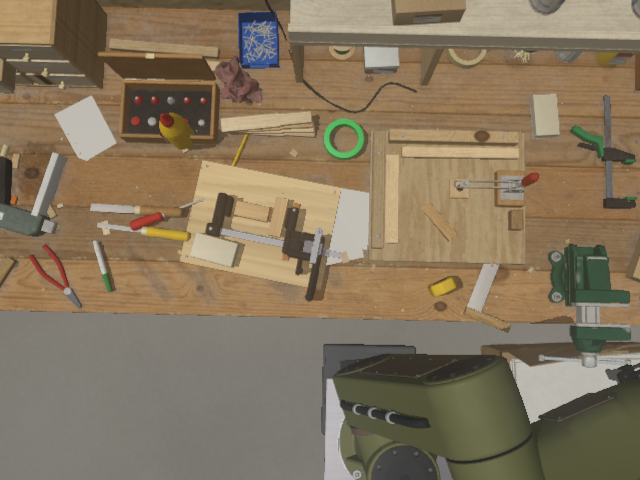

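Scene: the clamp is at about (285,265), with its grip at (340,270). Top: the board is centred near (262,222), the clamp grip is at (315,270) and the gear case at (297,243). The far jaw is at (218,215), and the tape measure at (443,287). I'll enlarge both.

Run:
```python
import cv2,numpy as np
a=cv2.imread('pics/top1.png')[150:310,170:370]; b=cv2.imread('pics/scene1.png')[225:375,150:370]
cv2.imwrite('pics/crop_t.png',cv2.resize(a,None,fx=4,fy=3.75,interpolation=2)[:600]) if 0 else cv2.imwrite('pics/crop_t.png',cv2.resize(a,(750,600),interpolation=cv2.INTER_CUBIC))
cv2.imwrite('pics/crop_s.png',cv2.resize(b,(792,540),interpolation=cv2.INTER_CUBIC))
from h import *
p=manip.camera_params('top')
for n,u,v,z in [('grip bot',311,298,54),('case',297,243,58),('farjaw',218,215,40),('bar l',215,232,44),('bar r',285,245,44),('tape',443,287,63),('brdTL',205,162,12),('brdTR',340,184,12),('brdBL',180,257,12),('brdBR',312,287,12)]: print(n,onz(p,u,v,z).round())
```

```text
grip bot [347. 202.  54.]
case [482. 240.  58.]
farjaw [549. 443.  40.]
bar l [506. 448.  44.]
bar r [477. 271.  44.]
tape [ 381. -122.   63.]
brdTL [691. 488.  12.]
brdTR [642. 136.  12.]
brdBL [443. 541.  12.]
brdBR [374. 201.  12.]
```

View pics/crop_t.png

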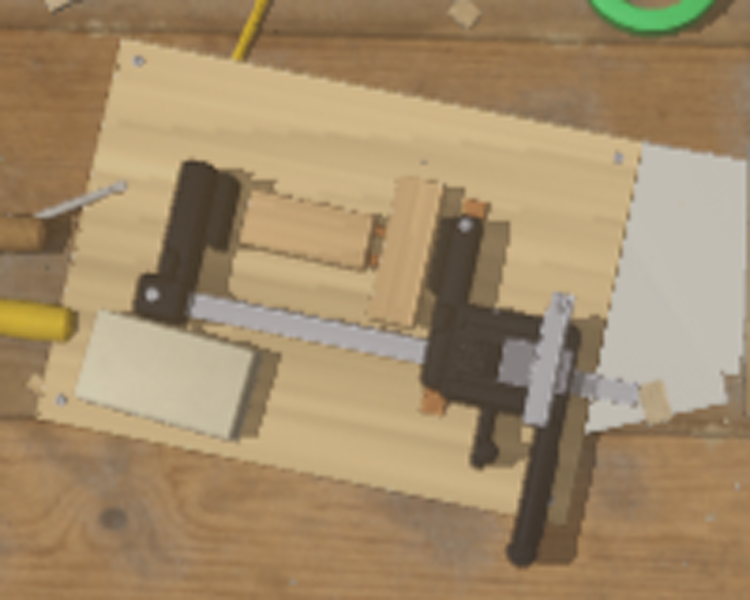

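View pics/crop_s.png

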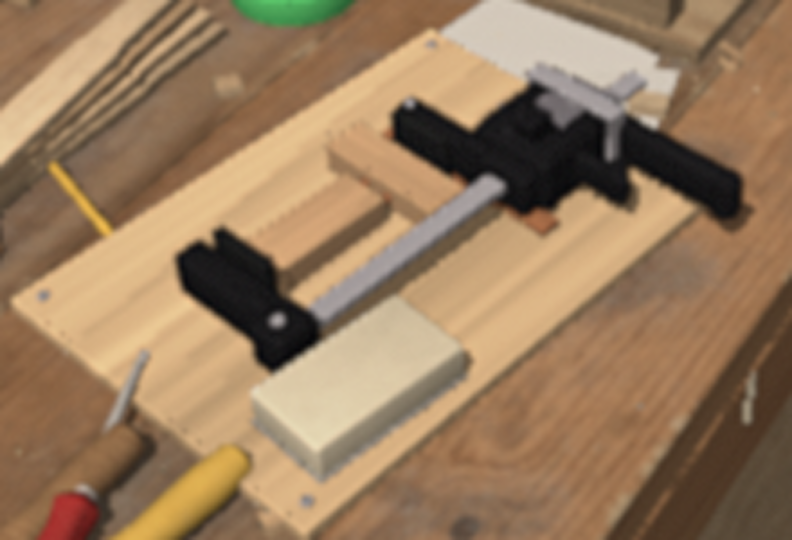

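Top crop: the trigger finger rest is at (485,452), the grip runs (555,400)–(520,555), and the strap is at (550,360). The fixed jaw, with the tab beside it, is near (460,270). Scene crop: the joint's dowels are visible, so it is still open. Next I move above the grip for close wrist views.

```bash
python3 -m creep '[[1,[47,-58.4,0],0],[1,[47,-58.4,0],0],[1,[47,-58.4,0],0],[1,[47,-58.4,0],1.7],[1,[47,-58.4,0],3.4],[1,[47,-58.4,0],5.1],[1,[47,-58.4,0],6.8],[1,[47,-58.4,0],6.8],[1,[47,-58.4,0],6.8],[1,[47,-58.4,0],6.8],[1,[47,-58.4,0],6.8],[1,[47,-58.4,0],6.8]]' 10; python3 -m creep '[[1,[0,0,0],0],[1,[0,0,0],0]]'
python3 - <<'E'
from h import *
s=manip.read_state();print(s['clock'],s['eef_pos'],s['eef_rot'],s['joints'])
im,p=snap('wrist','w1.png');print(p)
E
```

```text
clock: 1.3
eef_pos: [370.5, 55.1, 219.7]
eef_rot: [-3.142, -0.001, -0.17]
wrist_force: [1.5, -0.5, 0.7]
finger_gap: 93.7
finger_force: 0.0
clock: 1.5
eef_pos: [370.3, 53.7, 219.2]
eef_rot: [3.141, 0.001, -0.166]
wrist_force: [-0.8, -0.1, 1.3]
finger_gap: 93.8
finger_force: 0.0
1.5 [370.32600782  53.67898842 219.24458998] [ 3.14129327e+00  8.52020487e-04 -1.66474732e-01] [ 4.60596015e-02 -1.05032965e-01  1.96589402e+00 -1.17810810e-04
  1.28162760e+00  1.78336418e+00]
{'fovy': 65.70646984690485, 'cx': 316.848172314891, 'cy': 240.68921476733018, 'origin': array([454.26894114,  38.23171177, 385.65862437]), 'attitude': array([ 2.84641978e+00, -1.58601898e-03, -1.73786702e+00])}
```

View pics/w1.png

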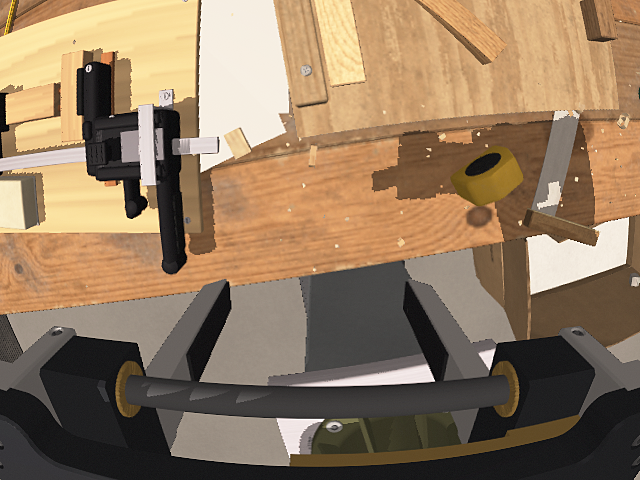

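w1: grip tip at (172,268), finger rest at (137,207), gear case (88–180,110–185) with the strap at (148,145), and the tape measure at (488,175). I'll move over the grip for the second view.

```bash
python3 -m creep '[[1,[0.6,-4.5,0],0],[1,[1,-9,0],0],[1,[1.3,-13.5,0],0],[1,[1.6,-17.6,0],0],[1,[1.6,-17.6,0],0],[1,[1.6,-17.6,0],0],[1,[1.6,-17.6,0],0]]'
python3 - <<'E'
from h import *
s=manip.read_state();print(s['clock'],s['eef_pos'],s['eef_rot'],s['joints'])
im,p=snap('wrist','w2.png');print(p)
E
```

```text
clock: 2.25
eef_pos: [416.3, 221.9, 219.6]
eef_rot: [3.141, 0.0, -0.172]
wrist_force: [-0.6, -0.7, -0.8]
finger_gap: 93.8
finger_force: 0.0
2.25 [416.29068103 221.87287861 219.56409398] [ 3.14131570e+00  8.24243369e-05 -1.71984654e-01] [ 4.12114780e-01  1.24670429e-01  1.73313760e+00 -1.93484103e-04
  1.28400612e+00  2.15495050e+00]
{'fovy': 65.70646984690485, 'cx': 316.848172314891, 'cy': 240.68921476733018, 'origin': array([500.03387607, 205.98808259, 386.04759917]), 'attitude': array([ 2.84717110e+00, -1.51381463e-03, -1.74341878e+00])}
```

View pics/w2.png

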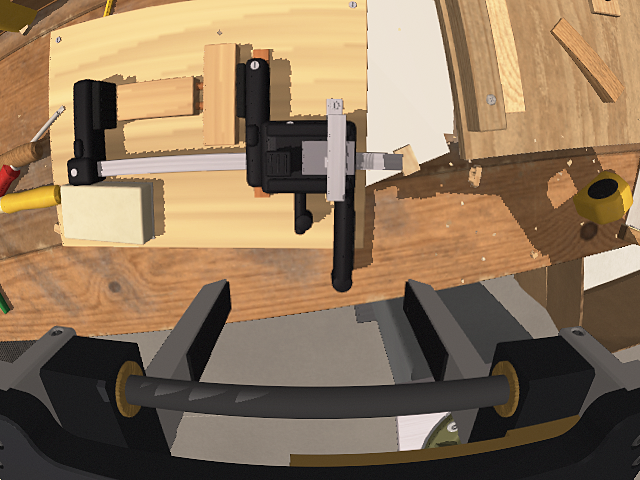

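w2: grip tip (342,285), finger rest (304,222), ribbed tab at about (279,160), and strap (337,150). I'll enlarge both views to get precise pixels.

Run:
```python
import cv2,numpy as np
a=cv2.imread('pics/w2.png')[100:300,240:370]; b=cv2.imread('pics/w1.png')[85:285,70:200]
g=lambda x:cv2.resize((255*(x/255.)**.55).astype('uint8'),(390,600),interpolation=cv2.INTER_CUBIC)
cv2.imwrite('pics/pair.png',np.hstack([g(a),g(b)]))
```

```text
(no output)
```

View pics/pair.png

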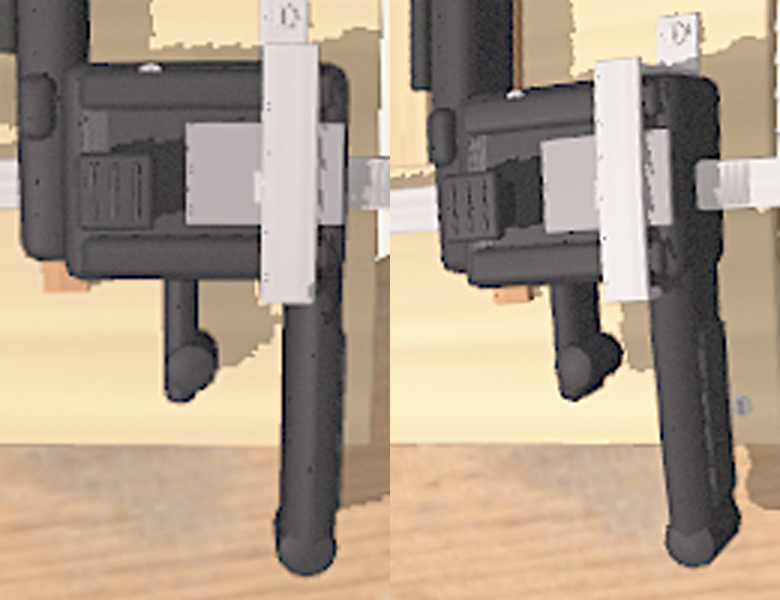

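Pair: in w2 the tab top is centred at crop (115,191), the finger rest top at (192,360), and the grip's edges at y=360 are x 283 and 343. In w1 (minus 390) the tab is at (80,206), the finger rest at (197,360), and the grip end at (301,545).

```bash
cat > m.py <<'E'
from h import *
import ast
P2={'fovy': 65.70646984690485,'cx': 316.848172314891,'cy': 240.68921476733018,'origin':[500.03387607,205.98808259,386.04759917],'attitude':[2.84717110e+00,-1.51381463e-03,-1.74341878e+00]}
P1=dict(P2,origin=[454.26894114,38.23171177,385.65862437],attitude=[2.84641978e+00,-1.58601898e-03,-1.73786702e+00])
A=lambda x,y:(240+x/3,100+y/3)
B=lambda x,y:(70+x/3,85+y/3)
if __name__=='__main__':
    for n,a,b in [('tab',(115,191),(80,206)),('tabTL',(80,155),(50,177)),('tabTR',(150,155),(107,172)),('rest',(192,360),(197,360)),('gripend',(305,545),(301,540)),('strapTop',(318,44),(250,58)),('strapBot',(312,303),(258,300)),('strapBL',(260,300),(214,300))]:
        q,e=tri(ray(P2,*A(*a),1),ray(P1,*B(*b),1)); print(n,q.round(1),round(e,1))
    p2=P2
    for n,a,z in [('gripL360',(283,360),52),('gripR360',(343,360),54),('gripL500',(278,500),52),('gripR500',(338,500),54),('restL',(166,365),38),('restR',(217,360),50),('gripEnd',(305,545),54),('rest',(192,360),52),('tab',(115,191),76)]:
        print(n,onz(p2,*A(*a),z,1).round(1))
    # yaw from bar edges & board: bar line at z=44
    for u,v,z in [(100,163,46),(245,154,46),(366,0,12),(366,240,12),(62,246,12)]: print(onz(p2,u,v,z,1).round(1))
E
python3 m.py
```

```text
tab [479.2 241.7  76.4] 0.3
tabTL [490.9 249.1  79.2] 0.0
tabTR [487.1 230.5  73.9] 0.2
rest [419.3 232.   40.6] 0.2
gripend [353.1 206.3  49.3] 0.8
strapTop [509.8 178.5  63.4] 0.5
strapBot [435.7 192.4  63.6] 0.3
strapBL [439.2 207.3  64.2] 0.0
gripL360 [417.1 203.5  52. ]
gripR360 [414.4 185.3  54. ]
gripL500 [371.8 212.4  52. ]
gripR500 [369.2 193.4  54. ]
restL [418.5 240.8  38. ]
restR [420.1 223.7  50. ]
gripEnd [355.6 206.2  54. ]
rest [421.9 231.2  52. ]
tab [479.  241.8  76. ]
[518.6 427.8  46. ]
[491.8 273.9  46. ]
[628.8 132.8  12. ]
[380.  173.6  12. ]
[436.6 542.4  12. ]
```

Measured: yaw is −0.172, the tab top is at (479.2,241.7,76.4), and the finger rest centre is at (420,231.5). The grip back is at about (412,184), so the middle for the fingers is about (415,202). Descending.

```bash
python3 -m creep '[[1,[0.1,1.95,0],0],[1,[0.1,1.95,4],0],[1,[0.1,1.95,8],0],[1,[0.1,1.95,11],0],[1,[0.1,1.95,14],0],[1,[0.1,1.95,16],0],[1,[0.1,1.95,17.5],0],[1,[0.1,1.95,18.6],0],[1,[0.1,1.95,18.6],0],[1,[0.1,1.95,18.6],0]]' 26
python3 - <<'E'
from h import *
snap('wrist','w3.png')
E
```

```text
clock: 3.3
eef_pos: [414.1, 204.0, 34.2]
eef_rot: [-3.141, -0.001, -0.17]
wrist_force: [0.3, -0.3, -0.0]
finger_gap: 93.9
finger_force: 0.0
```

View pics/w3.png

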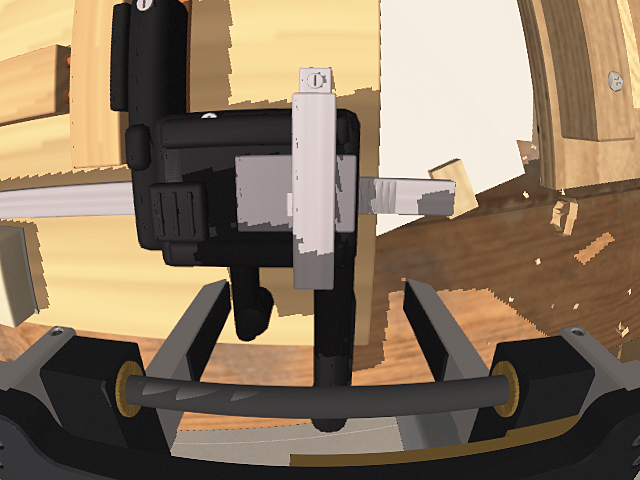

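Fingers stand clear on both sides: the left pad is at (215,310), the rest at (252,320), the grip at (333,350) and the right pad at (425,310). First stroke, with a 1.5 mm shift.

```bash
python3 -m creep '[[0.4,[0,0.15,0],0],[0.4,[0,0.15,0],0],[0.4,[0,0.15,0],0]]' 26;  python3 -m creep '[[-0.3,[0,0,0],0],[-0.3,[0,0,0],0],[-0.3,[0,0,0],0]]' 26;python3 -m creep '[[-0.3,[0,0,0],0],[-0.3,[0,0,0],0],[-0.3,[0,0,0],0]]' 26
```

```text
clock: 3.65
eef_pos: [413.7, 203.3, 34.0]
eef_rot: [-3.14, -0.001, -0.17]
wrist_force: [-2.7, 5.7, 2.5]
finger_gap: 73.7
finger_force: 2.7
clock: 3.95
eef_pos: [413.8, 204.6, 34.1]
eef_rot: [-3.138, -0.001, -0.169]
wrist_force: [-0.6, 18.1, -1.2]
finger_gap: 49.3
finger_force: 9.3
clock: 4.25
eef_pos: [414.5, 206.5, 34.4]
eef_rot: [-3.134, -0.003, -0.169]
wrist_force: [1.1, 37.9, -7.9]
finger_gap: 37.8
finger_force: 26.2
```

```bash
python3 -m creep '[[0.85,[0,-0.3,0],0],[0.85,[0,-0.3,0],0],[0.85,[0,-0.3,0],0],[0.85,[0,-0.3,0],0],[0.85,[0,-0.3,0],0],[0.85,[0,-0.3,0],0]]' 26;  python3 -m creep '[[-0.3,[0,0,0],0],[-0.3,[0,0,0],0],[-0.3,[0,0,0],0],[-0.3,[0,0,0],0]]' 26;python3 -m creep '[[-0.3,[0,0,0],0],[-0.3,[0,0,0],0]]' 26
python3 -m creep '[[0.85,[0,0,0],0],[0.85,[0,0,0],0],[0.85,[0,0,0],0],[0.85,[0,0,0],0],[0.85,[0,0,0],0],[0.85,[0,0,0],0]]'
python3 - <<'E'
from h import *
for n in('scene','top'): snap(n,n+'2.png')
a=cv2.imread('pics/scene1.png');b=cv2.imread('pics/scene2.png')
cv2.imwrite('pics/cmp.png',np.hstack([cv2.resize(x[255:335,190:270],(400,400),interpolation=2) for x in(a,b)]))
E
```

```text
clock: 4.85
eef_pos: [414.0, 205.6, 33.5]
eef_rot: [3.141, 0.0, -0.17]
wrist_force: [0.8, -0.5, -0.1]
finger_gap: 82.2
finger_force: 0.0
clock: 5.25
eef_pos: [413.8, 206.7, 33.6]
eef_rot: [-3.14, 0.0, -0.17]
wrist_force: [-2.4, 19.2, -2.8]
finger_gap: 57.5
finger_force: 9.2
clock: 5.45
eef_pos: [414.1, 207.5, 33.7]
eef_rot: [-3.139, -0.0, -0.169]
wrist_force: [-0.3, 23.4, -5.3]
finger_gap: 41.6
finger_force: 11.9
clock: 6.05
eef_pos: [414.1, 205.6, 33.6]
eef_rot: [3.141, -0.0, -0.17]
wrist_force: [-0.9, 0.3, 0.1]
finger_gap: 84.9
finger_force: 0.0
```

View pics/cmp.png

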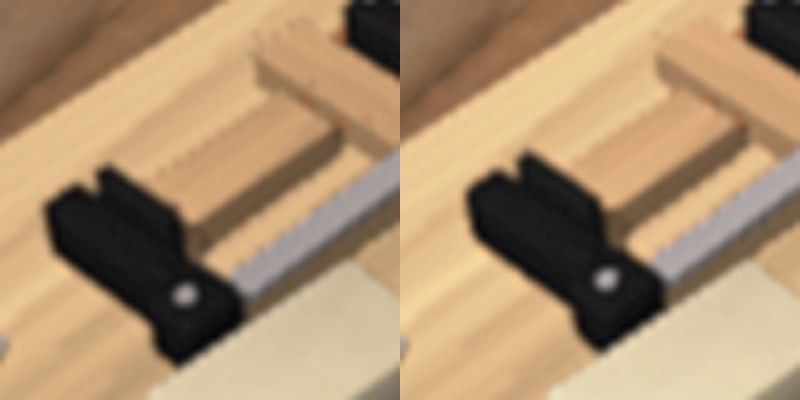

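The right half shows the jaw dot moved from (185,295) to about (205,278) in the crop, so the bar is walking in. One-sided contact makes the trigger pull about twice the pad force, so I'll use lower forces with the rear finger kept off the grip.

```bash
cat > j.py <<'E'
from h import *
import sys
n=sys.argv[1]; im,p=snap('scene',n); b=cv2.imread('pics/'+n).astype(np.float32); a=cv2.imread('pics/scene1.png').astype(np.float32)
up=lambda x:cv2.resize(x,None,fx=4,fy=4,interpolation=cv2.INTER_CUBIC)
def find(u,v,w,z):
    r=cv2.matchTemplate(up(b[250:330,190:320]),up(a[v-w:v+w+1,u-w:u+w+1]),cv2.TM_CCOEFF_NORMED)
    _,s,_,l=cv2.minMaxLoc(r); q=onz(p,190+l[0]/4+w,250+l[1]/4+w,z)-onz(p,u,v,z)
    return q.round(1),'along',round(float(-q[:2]@[.171,.985]),1),round(s,2)
print('bar',find(227,314,8,45))
s=manip.read_state(); print(s['clock'],s['wrist_force'].round(1))
E
python3 j.py s2.png
python3 -m creep '[[-0.3,[0,0.2,0],0],[-0.3,[0,0.2,0],0],[-0.3,[0,0.2,0],0],[-0.3,[0,0.2,0],0],[-0.3,[0,0.2,0],0],[-0.3,[0,0.2,0],0],[-0.3,[0,0.2,0],0]]' 13; python3 -m creep '[[0.8,[0,0,0],0],[0.8,[0,0,0],0],[0.8,[0,0,0],0],[0.8,[0,0,0],0],[0.8,[0,0,0],0]]'; python3 j.py s3.png
python3 -m creep '[[-0.3,[0,0,0],0],[-0.3,[0,0,0],0],[-0.3,[0,0,0],0],[-0.3,[0,0,0],0],[-0.3,[0,0,0],0],[-0.3,[0,0,0],0],[-0.3,[0,0,0],0]]'; python3 -m creep '[[0.8,[0,0,0],0],[0.8,[0,0,0],0],[0.8,[0,0,0],0],[0.8,[0,0,0],0],[0.8,[0,0,0],0]]'; python3 j.py s4.png
```

```text
bar (array([ -2.3, -11.5,   0. ]), 'along', 11.7, 0.99)
6.2 [-0.2 -0.3  0.5]
clock: 6.9
eef_pos: [414.0, 206.0, 33.7]
eef_rot: [-3.137, -0.001, -0.17]
wrist_force: [1.1, 26.6, -7.8]
finger_gap: 39.9
finger_force: 13.1
clock: 7.4
eef_pos: [413.7, 203.6, 33.5]
eef_rot: [3.141, -0.0, -0.17]
wrist_force: [-0.6, 0.1, 0.2]
finger_gap: 76.4
finger_force: 0.0
bar (array([ -2.7, -14.3,   0. ]), 'along', 14.6, 0.99)
7.45 [0.  0.5 0.4]
clock: 8.15
eef_pos: [413.9, 206.1, 33.8]
eef_rot: [-3.137, -0.001, -0.169]
wrist_force: [0.5, 26.4, -6.7]
finger_gap: 45.7
finger_force: 13.2
clock: 8.65
eef_pos: [413.9, 203.7, 33.6]
eef_rot: [-3.142, -0.0, -0.17]
wrist_force: [-0.2, 0.4, 0.3]
finger_gap: 81.9
finger_force: 0.0
bar (array([ -2.7, -14.3,   0. ]), 'along', 14.6, 0.99)
8.7 [ 0.1 -1.1  0.8]
```

The stall at 26 N means the jaw has reached the wood, so I'll raise the pull to about 31 N.

```bash
python3 -m creep '[[-0.3,[0,0,0],0],[-0.3,[0,0,0],0],[-0.3,[0,0,0],0],[-0.3,[0,0,0],0],[-0.3,[0,0,0],0],[-0.3,[0,0,0],0],[-0.3,[0,0,0],0]]' 15.5;python3 -m creep '[[-0.3,[0,0,0],0],[-0.3,[0,0,0],0],[-0.3,[0,0,0],0]]'; python3 j.py s5.png; python3 -m creep '[[0.8,[0,0,0],0],[0.8,[0,0,0],0],[0.8,[0,0,0],0],[0.8,[0,0,0],0],[0.8,[0,0,0],0]]'; python3 j.py s6.png
python3 - <<'E'
import cv2,numpy as np
f=lambda n:cv2.resize(cv2.imread(n)[250:330,190:270],(400,400),interpolation=2)
cv2.imwrite('pics/cmp2.png',np.hstack([f('pics/s2.png'),f('pics/s6.png')]))
E
```

```text
clock: 9.4
eef_pos: [414.2, 206.5, 33.8]
eef_rot: [-3.136, -0.002, -0.17]
wrist_force: [1.3, 31.2, -9.8]
finger_gap: 38.2
finger_force: 15.6
clock: 9.7
eef_pos: [414.2, 206.6, 33.8]
eef_rot: [-3.136, -0.002, -0.169]
wrist_force: [1.8, 31.3, -9.2]
finger_gap: 38.3
finger_force: 15.6
bar (array([ -3.2, -18. ,   0. ]), 'along', 18.3, 0.99)
9.75 [ 0.9 31.8 -9.2]
clock: 10.25
eef_pos: [413.7, 203.6, 33.5]
eef_rot: [3.141, -0.0, -0.17]
wrist_force: [-0.3, 0.7, 0.4]
finger_gap: 75.0
finger_force: 0.0
bar (array([ -3.2, -17.2,   0. ]), 'along', 17.5, 1.0)
10.3 [ 0.8  2.  -0.6]
```

View pics/cmp2.png

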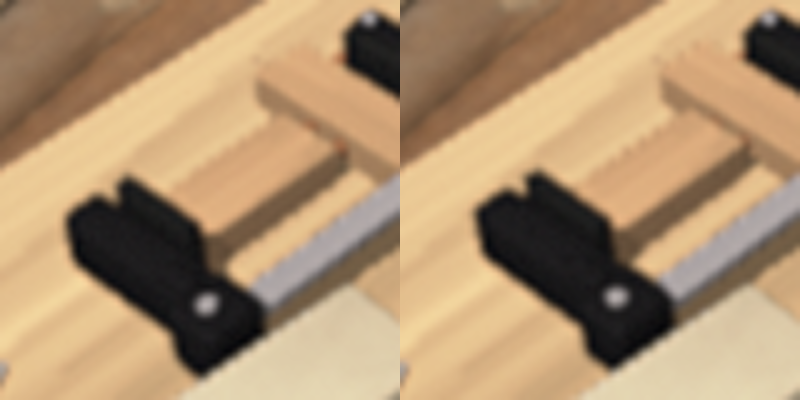

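The right half shows the rail much closer to the stile, with the gap at the (745,150) corner nearly gone. Continuing with numbers only.

```bash
python3 -m creep '[[-0.3,[0,0,0],0],[-0.3,[0,0,0],0],[-0.3,[0,0,0],0],[-0.3,[0,0,0],0],[-0.3,[0,0,0],0],[-0.3,[0,0,0],0],[-0.3,[0,0,0],0]]' 15.5;python3 -m creep '[[-0.3,[0,0,0],0],[-0.3,[0,0,0],0],[-0.3,[0,0,0],0]]'; python3 j.py s7.png; python3 -m creep '[[0.8,[0,0,0],0],[0.8,[0,0,0],0],[0.8,[0,0,0],0],[0.8,[0,0,0],0],[0.8,[0,0,0],0]]'; python3 j.py s8.png
cat > g.py <<'E'
from h import *
import sys
# gap: intensity profile on top face (z=34) along the press y, through the rail's middle, from the scene pictures
p=manip.camera_params('scene'); K=240/np.tan(np.radians(p['fovy'])/2)
def px(w):
    c=att(p).T@(np.array(w)-p['origin']); return p['cx']+K*c[0]/c[2],p['cy']+K*c[1]/c[2]
o0=np.array([*map(float,sys.argv[1:3]),34.])
for n in sys.argv[3:]:
    im=cv2.imread('pics/'+n).astype(np.float32); t=np.arange(-24,34,2.)
    out=[]
    for k in t:
        acc=[]
        for c in (-9,0,9):
            u,v=px(o0+k*np.array([.171,.985,0])+c*np.array([.985,-.171,0])); acc.append(cv2.getRectSubPix(im,(1,1),(u,v))[0,0].mean())
        out.append(acc)
    print(n); print(np.array(out).T.round().astype(int))
E
python3 - <<'E'
from h import *
import cv2
p=manip.camera_params('scene')
# stile/rail corner seen at cmp2 left panel (340,152) -> pixel
print(onz(p,190+340/5,250+150/5,34), onz(p,190+310/5,250+122/5,34))
E
```

```text
clock: 11.0
eef_pos: [414.1, 206.5, 33.8]
eef_rot: [-3.136, -0.001, -0.17]
wrist_force: [0.8, 31.4, -9.0]
finger_gap: 41.8
finger_force: 15.6
clock: 11.3
eef_pos: [414.3, 206.5, 33.9]
eef_rot: [-3.136, -0.002, -0.169]
wrist_force: [1.7, 30.9, -9.7]
finger_gap: 38.4
finger_force: 15.5
bar (array([ -4.1, -21.2,   0. ]), 'along', 21.6, 0.99)
11.35 [  1.9  31.4 -10.1]
clock: 11.85
eef_pos: [413.6, 203.5, 33.5]
eef_rot: [3.141, 0.0, -0.17]
wrist_force: [0.5, 0.4, -0.0]
finger_gap: 74.8
finger_force: 0.0
bar (array([ -3.7, -20. ,   0. ]), 'along', 20.4, 0.99)
11.9 [ 0.1 -0.7  0.3]
[536.67556798 321.19534606  34.        ] [559.98996934 312.62889712  34.        ]
```

```bash
python3 g.py 548 317 scene1.png s6.png s8.png
python3 -m creep '[[-0.3,[0,0,0],0],[-0.3,[0,0,0],0],[-0.3,[0,0,0],0],[-0.3,[0,0,0],0],[-0.3,[0,0,0],0],[-0.3,[0,0,0],0],[-0.3,[0,0,0],0]]' 15.5;python3 -m creep '[[-0.3,[0,0,0],0],[-0.3,[0,0,0],0],[-0.3,[0,0,0],0],[-0.3,[0,0,0],0]]'; python3 j.py s9.png;  python3 g.py 548 317 s9.png
```

```text
scene1.png
[[156 154 153 153 155 155 155 156 155 145 130 119 111 102 100 105 113 118
  120 120 119 117 116 115 117 116 115 115 116]
 [156 154 153 154 155 156 156 156 152 142 128 120 118 123 133 143 151 153
  154 154 154 155 157 159 160 161 160 161 161]
 [157 155 154 155 155 155 155 154 150 141 128 117 112 115 136 153 161 163
  163 163 163 163 164 164 163 164 164 164 164]]
s6.png
[[162 163 164 165 165 164 155 141 129 118 105 107 112 118 116 115 117 119
  120 119 118 119 119 118 119 117 116 118 119]
 [163 165 166 165 165 164 156 143 132 128 138 151 159 162 162 163 163 165
  167 168 169 169 169 169 170 172 173 174 174]
 [164 164 165 166 167 165 159 143 129 126 136 154 167 173 173 173 173 173
  173 173 174 173 174 174 174 174 174 174 174]]
s8.png
[[163 164 165 165 165 165 156 143 129 120 118 118 120 119 116 115 117 119
  120 119 118 118 119 119 119 117 116 118 119]
 [163 164 165 165 166 164 155 142 138 144 154 161 162 163 163 164 165 167
  168 169 169 169 170 171 172 174 173 174 174]
 [164 165 165 165 167 165 158 145 140 152 166 174 173 173 173 173 173 173
  173 173 174 174 174 174 174 174 174 175 174]]
clock: 12.6
eef_pos: [414.2, 206.5, 33.8]
eef_rot: [-3.136, -0.002, -0.17]
wrist_force: [2.6, 30.8, -9.1]
finger_gap: 38.6
finger_force: 15.4
clock: 13.0
eef_pos: [414.2, 206.5, 33.8]
eef_rot: [-3.136, -0.002, -0.169]
wrist_force: [2.4, 31.5, -9.6]
finger_gap: 38.7
finger_force: 15.5
bar (array([ -4.6, -24. ,   0. ]), 'along', 24.5, 0.99)
13.05 [ 1.3 31.1 -9.8]
s9.png
[[163 164 165 166 165 164 151 131 118 113 113 116 119 121 118 116 117 119
  120 119 118 116 118 118 120 118 117 119 120]
 [163 164 165 165 165 163 156 150 152 156 160 162 163 164 164 166 168 169
  169 169 170 170 172 173 174 175 174 175 175]
 [164 165 165 166 166 164 157 156 160 167 171 173 173 173 173 173 173 173
  173 174 174 173 174 174 174 174 175 175 174]]
```

```bash
python3 -m creep '[[0.8,[0,0,0],0],[0.8,[0,0,0],0],[0.8,[0,0,0],0],[0.8,[0,0,0],0],[0.8,[0,0,0],0],[0.8,[0,0,0],0]]'; python3 j.py s10.png
python3 -m creep '[[0.5,[0,0,0],0],[0.5,[0,0,0],0],[0.45,[0,0,0],0],[0.4,[0,0,0],0],[0.35,[0,0,0],0],[0.3,[0,0,0],0],[0.25,[0,0,0],0],[0.2,[0,0,0],0],[0.15,[0,0,0],0],[0.1,[0,0,0],0],[0.05,[0,0,0],0],[0,[0,0,0],0]]' 15.5;python3 -m creep '[[-0.05,[0,0,0],0],[-0.1,[0,0,0],0],[-0.15,[0,0,0],0],[-0.2,[0,0,0],0],[-0.25,[0,0,0],0],[-0.3,[0,0,0],0],[-0.3,[0,0,0],0],[-0.3,[0,0,0],0]]'; python3 j.py s11.png;  python3 g.py 548 317 s10.png s11.png
```

```text
clock: 13.65
eef_pos: [413.8, 203.7, 33.6]
eef_rot: [-3.142, -0.0, -0.17]
wrist_force: [0.3, -0.1, 0.4]
finger_gap: 82.7
finger_force: 0.0
bar (array([ -4.6, -23.2,   0. ]), 'along', 23.6, 0.99)
13.7 [-1.   0.2  0.4]
clock: 14.9
eef_pos: [414.0, 206.1, 33.8]
eef_rot: [-3.137, -0.001, -0.17]
wrist_force: [-0.0, 28.2, -6.6]
finger_gap: 48.0
finger_force: 13.9
clock: 15.7
eef_pos: [414.3, 206.6, 33.8]
eef_rot: [-3.136, -0.002, -0.169]
wrist_force: [2.6, 31.5, -9.7]
finger_gap: 38.6
finger_force: 15.5
bar (array([ -5.1, -26.9,  -0. ]), 'along', 27.4, 0.99)
15.75 [  1.7  31.2 -10.8]
s10.png
[[163 164 165 165 165 165 153 134 121 115 117 120 120 121 118 116 117 120
  121 120 118 118 119 120 120 118 117 118 119]
 [163 164 165 165 165 163 156 150 152 156 160 163 163 163 164 166 168 169
  169 169 170 170 172 173 174 174 174 175 174]
 [164 164 165 166 166 164 157 156 160 167 171 173 173 174 173 173 173 173
  173 174 174 173 174 174 174 174 175 175 174]]
s11.png
[[163 164 165 165 165 164 152 134 123 117 114 117 119 121 118 117 117 118
  120 120 118 116 118 119 120 118 117 119 121]
 [164 164 165 165 165 164 161 158 159 160 162 163 163 165 166 168 169 169
  169 169 170 171 173 174 174 175 174 175 174]
 [164 165 165 164 163 162 162 165 169 171 172 174 173 173 173 173 174 173
  173 173 173 174 175 174 174 174 174 174 174]]
```

```bash
python3 -m creep '[[0.8,[0,0,0],0],[0.8,[0,0,0],0],[0.8,[0,0,0],0],[0.8,[0,0,0],0],[0.8,[0,0,0],0],[0.8,[0,0,0],0]]'; python3 j.py s12.png
python3 -m creep '[[0.5,[0,0,0],0],[0.5,[0,0,0],0],[0.45,[0,0,0],0],[0.4,[0,0,0],0],[0.35,[0,0,0],0],[0.3,[0,0,0],0],[0.25,[0,0,0],0],[0.2,[0,0,0],0],[0.15,[0,0,0],0],[0.1,[0,0,0],0],[0.05,[0,0,0],0],[0,[0,0,0],0]]' 15.5;python3 -m creep '[[-0.05,[0,0,0],0],[-0.1,[0,0,0],0],[-0.15,[0,0,0],0],[-0.2,[0,0,0],0],[-0.25,[0,0,0],0],[-0.3,[0,0,0],0],[-0.3,[0,0,0],0],[-0.3,[0,0,0],0]]'; python3 j.py s13.png;  python3 g.py 548 317 s12.png s13.png
```

```text
clock: 16.35
eef_pos: [413.9, 203.8, 33.6]
eef_rot: [-3.141, -0.0, -0.17]
wrist_force: [-0.5, -0.1, 0.6]
finger_gap: 82.4
finger_force: 0.0
bar (array([ -4.6, -25.8,   0. ]), 'along', 26.2, 0.99)
16.4 [-0.5 -0.2 -0.6]
clock: 17.6
eef_pos: [413.9, 206.3, 33.7]
eef_rot: [-3.137, -0.001, -0.17]
wrist_force: [-0.1, 30.4, -9.4]
finger_gap: 47.4
finger_force: 15.1
clock: 18.4
eef_pos: [414.0, 206.6, 33.7]
eef_rot: [-3.137, -0.001, -0.169]
wrist_force: [-0.0, 31.7, -9.0]
finger_gap: 46.4
finger_force: 15.7
bar (array([ -5.1, -26.9,  -0. ]), 'along', 27.4, 0.99)
18.45 [ 0.6 32.1 -8.9]
s12.png
[[163 164 165 165 166 165 152 134 123 117 115 117 119 122 119 116 116 118
  120 120 117 116 118 119 120 119 117 119 121]
 [163 164 165 165 164 164 161 158 159 161 162 163 163 164 166 168 169 169
  169 169 170 171 173 174 174 175 174 174 174]
 [164 164 165 165 163 162 162 164 168 172 173 173 173 173 173 173 174 173
  173 173 174 174 174 174 175 174 174 174 175]]
s13.png
[[163 164 165 165 165 164 152 135 124 118 114 117 118 121 119 117 117 119
  120 119 117 116 118 119 120 118 118 119 120]
 [163 164 165 165 164 163 160 158 160 161 162 163 164 165 166 168 169 169
  169 169 170 171 173 174 174 174 174 174 174]
 [164 165 165 164 163 162 161 164 169 171 173 174 173 173 173 173 173 174
  173 173 173 174 175 174 174 174 175 175 174]]
```

The stroke stalled at 31–32 N with the bar unmoved and no gap valley left, so the joint is closed and snug. Now I open, lift and go over the tab.

```bash
python3 -m creep '[[0.9,[0,0,0],0],[0.9,[0,0,0],0],[0.9,[0,0,0],0],[0.9,[0,0,0],0],[0.9,[0,0,0],0],[0.9,[0,0,0],0],[0.9,[0,0,-3],0],[0.9,[0,0,-7],0],[0.9,[0,0,-11],0],[0.9,[0,0,-11],0],[0.9,[0,0,-11],0]]' 10
python3 -m creep '[[-1,[3,-2.4,0],0],[-1,[5.8,-4.85,0],0],[-1,[5.8,-4.85,0],0],[-1,[5.8,-4.85,0],0],[-1,[5.8,-4.85,0],0],[-1,[5.8,-4.85,0],0],[-1,[5.8,-4.85,0],0],[-1,[5.8,-4.85,0],0],[-1,[5.8,-4.85,0],0],[-1,[5.8,-4.85,0],0],[-1,[5.8,-4.85,0],0],[-1,[5.8,-4.85,0],0]]'; python3 j.py s14.png
```

```text
clock: 19.55
eef_pos: [413.8, 203.7, 143.8]
eef_rot: [-3.141, -0.001, -0.17]
wrist_force: [-0.9, -0.1, -1.0]
finger_gap: 89.0
finger_force: 0.0
clock: 20.75
eef_pos: [479.0, 241.8, 143.5]
eef_rot: [3.142, 0.0, -0.17]
wrist_force: [-0.3, -0.2, -0.2]
finger_gap: 0.0
finger_force: 0.0
bar (array([ -4.6, -25.8,   0. ]), 'along', 26.2, 0.99)
20.8 [ 0.2 -0.1 -0.1]
```

Exactly over the tab. Down to just above contact, then press.

```bash
python3 -m creep '[[-1,[0,0,3],0],[-1,[0,0,4.8],0],[-1,[0,0,5.3],0],[-1,[0,0,5.5],0],[-1,[0,0,5.7],0],[-1,[0,0,5.9],0],[-1,[0,0,5.9],0]]'
python3 -m creep '[[-1,[0,0,0.1],0],[-1,[0,0,0.1],0],[-1,[0,0,0.1],0],[-1,[0,0,0.1],0],[-1,[0,0,0.1],0],[-1,[0,0,0.1],0],[-1,[0,0,0.1],0],[-1,[0,0,0.1],0],[-1,[0,0,0.1],0],[-1,[0,0,0.1],0]]'; python3 j.py s15.png
```

```text
clock: 21.5
eef_pos: [479.1, 241.8, 85.3]
eef_rot: [-3.142, -0.0, -0.17]
wrist_force: [-3.4, -1.3, 6.9]
finger_gap: 0.3
finger_force: 3.1
clock: 22.5
eef_pos: [479.2, 241.9, 85.2]
eef_rot: [-3.141, -0.001, -0.17]
wrist_force: [-8.1, -5.1, 16.4]
finger_gap: 0.4
finger_force: 8.7
bar (array([ 4.5, 25. ,  0. ]), 'along', -25.4, 0.99)
22.55 [-8.2 -3.8 17.1]
```

```bash
python3 -m creep '[[-1,[0,0,0],0],[-1,[0,0,0],0],[-1,[0,0,0],0],[-1,[0,0,0],0],[-1,[0,0,0],0],[-1,[0,0,0],0],[-1,[0,0,0],0],[-1,[0,0,0],0],[-1,[0,0,0],0],[-1,[0,0,0],0],[-1,[0,0,0],0],[-1,[0,0,0],0]]'; python3 j.py s16.png
python3 -m creep '[[-1,[0,0,0],0],[-1,[0,0,0],0],[-1,[0,0,0],0],[-1,[0,0,0],0],[-1,[0,0,0],0],[-1,[0,0,0],0],[-1,[0,0,0],0],[-1,[0,0,0],0]]'; python3 j.py s17.png; python3 g.py 548 317 s17.png
```

```text
clock: 23.75
eef_pos: [479.2, 241.9, 85.2]
eef_rot: [-3.141, -0.001, -0.17]
wrist_force: [-7.4, -3.3, 17.5]
finger_gap: 0.4
finger_force: 8.7
bar (array([ 4.5, 25. ,  0. ]), 'along', -25.4, 0.99)
23.8 [-8.9 -4.3 17.4]
clock: 24.6
eef_pos: [479.2, 241.9, 85.2]
eef_rot: [-3.141, -0.001, -0.17]
wrist_force: [-9.0, -4.0, 17.1]
finger_gap: 0.6
finger_force: 8.7
bar (array([ 4.5, 25. ,  0. ]), 'along', -25.4, 0.99)
24.65 [-9.3 -3.7 17. ]
s17.png
[[165 165 166 166 167 166 155 139 129 121 118 120 120 120 117 115 118 120
  121 120 119 118 120 120 121 119 117 119 120]
 [165 166 166 167 166 165 162 160 161 162 163 164 165 166 167 170 171 171
  171 171 171 173 174 175 176 176 176 176 176]
 [166 166 167 166 166 164 162 166 170 173 174 175 174 174 175 175 175 175
  175 175 176 175 176 176 176 176 176 176 176]]
```

```bash
python3 -m creep '[[-1,[0,0,-0.5],0],[-1,[0,0,-2],0],[-1,[0,0,-5],0],[-1,[0,0,-8],0],[-1,[0,0,-8],0],[-1,[0,0,-8],0],[-1,[0,0,-8],0],[-1,[0,0,-8],0],[-1,[0,0,-8],0],[-1,[0,0,-8],0]]'; sed -i 's/250:330,190:320/250:360,170:320/; s/190+l/170+l/' j.py; python3 j.py s18.png;  python3 - <<'E'
from h import *
im,p=snap('wrist','w9.png'); 
E
python3 g.py 548 317 s18.png
```

```text
clock: 25.65
eef_pos: [478.9, 241.8, 163.1]
eef_rot: [3.141, 0.001, -0.17]
wrist_force: [0.1, 0.9, -0.1]
finger_gap: 0.6
finger_force: 0.0
bar (array([ 4.5, 25. ,  0. ]), 'along', -25.4, 0.99)
25.7 [ 0.   0.1 -0.5]
s18.png
[[163 164 165 165 165 163 153 137 128 120 117 118 118 119 116 114 116 119
  120 118 118 117 118 118 120 117 116 117 118]
 [163 164 165 164 164 163 161 158 159 160 161 162 162 164 166 168 169 169
  169 169 169 170 172 174 173 174 174 174 174]
 [163 163 164 165 164 162 161 164 168 171 172 173 172 173 173 173 173 173
  174 173 173 173 173 174 174 174 174 174 174]]
```

The jaw is fully back after 51.6 mm of travel, the joint is still closed and the robot is clear. Handing in.

```bash
python3 -c "
from cell import manip; print(manip.sign_off())"
```

```text
the job is handed in; nothing more can be done
None
```

The job is handed in at 26 s of the 59 s, verdict not shown: the joint looks closed (the last trigger stroke stalled at about 31 N of pull), the jaw has run fully back, and the arm is clear; jaw force was inferred from the pull, not measured.

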